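# Clear the stamping board and lift out the scrap cassette

### The job

Using the wooden sweeper, and not the fingers, sweep the three brass offcuts along the board into the open scrap cassette sunk in it, then stand the sweeper back upright on the board, clear of the cassette. Then pinch the cassette's two side catches together, lift the loaded cassette level out of the board until its underside is a hand's breadth above it, and finish there still holding it up by the pinched catches. Leave the punch tin, the hammer and the steel bench block where they are.

Things in the scene. Friction and masses are not known exactly. Their poses are not given: they have to be found in the camera images.
- board: Fixed dark wooden board, 210 (x) x 400 (y) x 55 mm high. Origin: centre of its underside; flat top at z = 55 mm. Its y axis runs from the end where the sweeper stands to the cassette. The cassette's well, 67 x 104 mm, is centred at (0, +110) mm; two notches in its long sides (30 mm along y, out to x = +-48 mm) take the catches.
- cassette_pinch (a point): Loose open aluminium tray (0.28 kg with catches), 64 (x) x 100 (y) x 45 mm high, seated in the well with 1.5 to 2 mm play, rim 2 mm below the board's top, axes parallel to the board's. This point: on its centre line, midway between the two catch pads at the height to pinch, 69 mm above the tray's underside, 22 mm above the board's top. The tray lifts only with both catches pressed in 7 mm or more.
- cassette_mouth (a point): Middle of the open part of the tray's mouth on the sweeper's side of the catches, level with its rim. The mouth is 59 mm wide (x) inside walls 2.5 mm thick; from this point it runs 18 mm towards the sweeper (-y) to the wall, and 18 mm towards the cassette's middle, where the catch pads begin.
- catch_far (a joint): Steel spring catch on the cassette's +x side; slides level, 0 at rest (tooth hooked under the board), 0.009 m fully pressed in; 3 N at rest, 6 N pressed. Its upright pad, 24 mm wide (y), reaches 39 mm above the board; outer face 33 mm from cassette_pinch at rest, 24 mm pressed. A low bridge (top 9 mm over the board) runs from the pad out to 46 mm.
- catch_near (a joint): The same catch, mirrored, on the cassette's -x side; the pads' outer faces are 66 mm apart at rest and 48 mm pressed.
- sweeper_grip (a point): Pale wooden sweeper (0.16 kg) standing on the board: blade block 70 (x) x 26 (y) x 28 mm high with an upright square handle 24 x 24 mm on its centre, 96 mm high in all. This point: in the handle on its axis, 70 mm above the foot. The broad blade faces are square to its y axis.
- square_cut_center (a point): Brass offcut, block 20 x 16 x 12 mm high, about 32 g, lying loose on the board; this point is its centre.
- bar_cut_center (a point): Brass offcut, bar 26 x 12 x 12 mm, about 31 g, lying loose on the board; this point is its centre.
- hex_cut_center (a point): Brass offcut, flat hexagon 20 mm over its corners, 12 mm high, about 27 g, lying loose on the board; this point is its centre.
- punch_tin: Bystander: steel tin 72 mm across, 75 mm high, with steel punches standing up to 117 mm, on the bench on the board's +x side. Origin: centre of its underside.
- hammer: Bystander: hammer 240 mm long lying on the bench on the board's +x side. Origin: under its middle.
- bench_block: Bystander: round steel block 90 mm across, 32 mm high, on the bench off the sweeper's end of the board. Origin: centre of its underside.

How it is judged:
By the outcome, as a careful person would: the job done as asked, in the order asked, and still so for the second after the job is handed in, while the arm keeps its last pose, push and grip.
It also fails if it takes over 64 s, if anything falls off the work surface, if the arm or the gripper's body presses on something with over 40 N, if the wrist force passes 120 N, or if a joint passes its speed limit or range.

### The arm

A 6-joint arm with a two-finger parallel gripper is mounted at the origin on the work surface. World frame = base frame: x ahead of the robot, y to its left, z up, the work surface at z = 0. Lengths are in m, angles in degrees, forces in N, time in s.
With the tool pointing down it reaches from about 0.35 to 0.875 m from the base axis. Payload 4.2 kg.
Tool frame: the origin (TCP) lies midway between the tips of the shut fingers; the grasp point (between the pads) lies 19 mm behind it (ctrl.grip_depth is the distance from the TCP to the grasp point, in m); z points along the fingers, y is the line along which they close (so a half turn about z gives the same grasp; the last joint's range is limited). The gripper opens to 85 mm and grips with 20 to 120 N. Pads are 22 mm wide; open, the fingers measure 114 mm over their backs; the gripper's body (76 mm by 85 mm) begins 54 mm behind the grasp point. The pads swing forward as they close: fully open they stand 13 mm farther back than shut.
Start: joints at [-59.209, 22.042, 0.453, 0, -68.411, -14.817], TCP at [0.172, -0.601, 0.192] pointing down, gripper open.
Joint ranges: [-179.83, 179.83], [-69.29, 118.12], [-61.27, 80.66], [-181.25, 117.63], [-171.15, -9.14], [-177.46, 177.46]. Speed limits (degrees/s): [159.86, 159.86, 180, 180, 180, 180].

### API

Orientations are given as a 3x3 rotation matrix whose columns are the frame's x, y, z axes.
In Python, from rig import ctrl gives the robot as it stands.
- The arm moves only by the tool jog_arm, never from a script. Its argument "series" is a list of rows, each an object of numbers: "x", "y", "z": the shift along the world's x, y, z in cm; "wx", "wy", "wz": the turn, a rotation vector about the world's x, y, z in degrees; "hand": the closure, from 0 (fully open) to 1 (shut). In form: [{"x": .., "y": .., "z": .., "wx": .., "wy": .., "wz": .., "hand": ..}, ...]. A call has 1 to 12 rows; each row shifts and turns the commanded pose from where the row before left it; what a row does not reach is not made up. A row lasts 1/8 s, in which the tool goes at most 62.5 mm and 10.7 degrees, less where a joint would pass 70% of its speed; a pose out of reach is approached as far as the arm can. A call with a gripper value outside its range is refused whole. The fingers move at their own pace and stop on an object; the grip force is fixed at half the most. Time passes only in rows, so rows that do not move let the fingers close. It gives the time, the measured TCP pose, the force, the opening and the grip force at its end, in the units of the state.
- ctrl.get_state(): the state, without advancing time (a new reading comes with each control period).
- ctrl.camera(name): name is "side" or "top"; returns a dict with "image" (384x512x3 uint8, red, green, blue), "z_map" (384x512 float32, m along the optical axis (not along the pixel's ray), 0 where there is no reading), "camera_matrix" (3x3 intrinsics, pixels), "R" (3x3) and "t" (3): a world point X has camera coordinates R X + t. Camera axes: x right, y down, z forward; pixel columns grow to the right and rows downward; lengths in m; the calibration is good to about 2 mm. A picture is of the moment at which its call begins.
- ctrl.sign_off(): hands the job in; it is judged then, once.
The state is a dict: "t": time; "qpos": joint angles; "dq": joint speeds; "tau": joint torques, N m; "tool_pos": TCP position; "ee_rot": TCP orientation; "ft_force": force on the tool from outside, world axes, zero at the start; "ft_torque": the same for the moment, N m; "finger_gap": opening from 0.0 (shut) to 1.0 (fully open); "grasp_force": force on a finger pad.
Only numpy, scipy, OpenCV 4.12 (cv2) and the standard library are available. Lean on these libraries where they do the work, as an engineer would, in place of code of your own. Each camera call takes 0.05 s, during which the arm holds its last target. There are 200 camera calls.

## Working session

There is one attempt and no reset: what is moved stays moved. The work goes in short steps, Python scripts to look and compute and a tool call to move; the robot and the scene stay as the last step left them, time stands still between calls to the robot, and variables do not carry over. Pictures are saved under pics/ and viewed, at most 10 in all, crops included, and the job is handed in when it is done.

Besides the shell and the picture viewer there is one more tool, called as a command line: name --argument value ..., lists and objects as JSON in quotes. jog_arm: Moves the arm, as the interface text tells. Its arguments: {"type":"object","properties":{"series":{"type":"array"}},"required":["series"]}

```bash
mkdir -p pics; cat > h.py <<'E'
import numpy as np, cv2
from rig import ctrl
def cloud(n):
    c=ctrl.camera(n); z=c["z_map"]; K=np.array(c["camera_matrix"]); v,u=np.mgrid[:384,:512]
    P=np.stack([(u-K[0,2])/K[0,0]*z,(v-K[1,2])/K[1,1]*z,z],-1)
    W=(P-np.array(c["t"]))@np.array(c["R"]); W[z==0]=np.nan
    return c,W
E
python3 - <<'E'
from h import *
for n in("top","side"):
    c,W=cloud(n); np.savez(n+"0.npz",W=W,im=c["image"])
    cv2.imwrite(f"pics/{n}0.png",cv2.resize(c["image"][:,:,::-1],(800,600)))
    print(n,np.round(-np.array(c["R"]).T@c["t"],3),np.round(c["R"],2).tolist())
s=ctrl.get_state(); print(s)
E
```

```text
top [ 0.531 -0.044  0.878] [[-0.0, -1.0, -0.02], [-1.0, 0.0, -0.05], [0.05, 0.02, -1.0]]
side [0.335 0.589 0.657] [[-0.94, -0.33, -0.02], [-0.19, 0.6, -0.78], [0.27, -0.73, -0.63]]
{'t': 0.1, 'qpos': array([-5.92093819e+01,  2.20880962e+01,  3.90245392e-01, -2.56858289e-02,
       -6.84107850e+01, -1.48170468e+01]), 'dq': array([ 0.00720174, -0.09800773,  0.16428264,  0.15289001, -0.07954647,
       -0.00293836]), 'tau': array([-1.36653267e-03, -3.93318987e+01,  1.88929135e+01,  4.19800624e+00,
       -2.58291009e-03,  4.70780407e-06]), 'tool_pos': array([ 0.17186517, -0.60030874,  0.19142976]), 'ee_rot': array([[-9.61434201e-01, -2.75034367e-01, -6.12481513e-04],
       [-2.75035036e-01,  9.61432439e-01,  1.84214945e-03],
       [ 8.22051885e-05,  1.93955936e-03, -9.99998116e-01]]), 'ft_force': array([-0.4097007 ,  0.44428091, -0.12494407]), 'ft_torque': array([ 0.03356608, -0.00247892,  0.04732464]), 'grasp_force': 0.0, 'finger_gap': 1.0049380667071242}
```

View pics/top0.png

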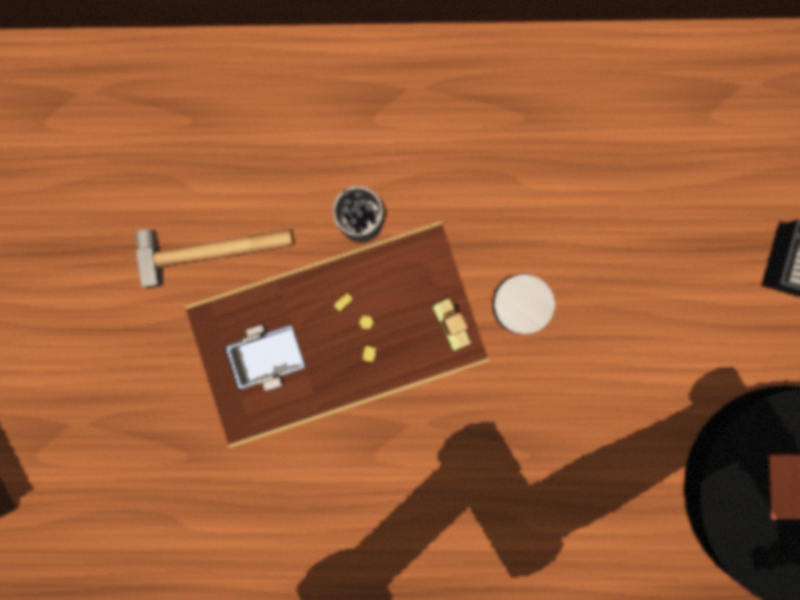

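View pics/side0.png

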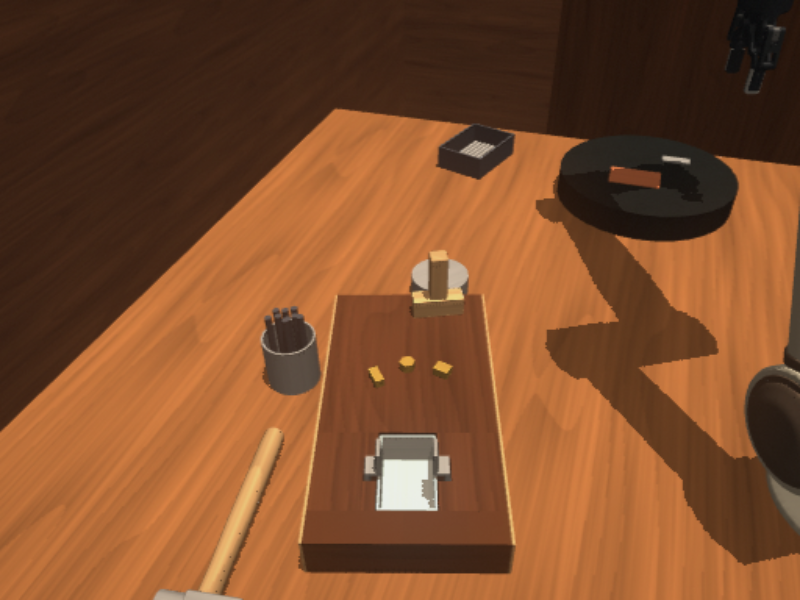

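The top view shows the board at corners (188,308), (440,223), (488,358) and (230,445). The cassette is near (265,357), the sweeper handle at (456,323), the bar at (343,302), the hex at (366,322), the square at (369,354), the tin at (358,213) and the block at (524,304). The side view agrees.

```bash
cat >> h.py <<'E'
def rect(p):
    p=np.array(p,np.float32); return cv2.minAreaRect(p*1000)
E
python3 - <<'E'
from h import *
d=np.load("top0.npz");W=d["W"];im=d["im"]
x,y,z=W[...,0],W[...,1],W[...,2]
roi=(x>.3)&(x<.75)&(y>-.25)&(y<.35)
m=roi&(z>.045)&(z<.062)
n,l,s,_=cv2.connectedComponentsWithStats(m.astype(np.uint8)); k=1+np.argmax(s[1:,4])
P=W[l==k]; 
r=rect(P[:,:2]); print("board",r,np.median(P[:,2]))
# direction of long axis
b=cv2.boxPoints(r); e=[(b[1]-b[0]),(b[2]-b[1])]; e=max(e,key=np.linalg.norm); e/=np.linalg.norm(e); e*=np.sign(e[1])
yb=e; xb=np.array([e[1],-e[0]]); c=np.array(r[0])/1000; print("xb",xb,"yb",yb,"c",c,"yaw",np.degrees(np.arctan2(xb[1],xb[0])))
np.savez("bd.npz",c=c,xb=xb,yb=yb)
B=np.stack([(W[...,:2]-c)@xb,(W[...,:2]-c)@yb,z-.055],-1)
hsv=cv2.cvtColor(im,cv2.COLOR_RGB2HSV)
inb=(abs(B[...,0])<.1)&(abs(B[...,1])<.195)
yel=inb&(hsv[...,0]>18)&(hsv[...,0]<35)&(hsv[...,1]>110)&(hsv[...,2]>100)
n,l,s,ce=cv2.connectedComponentsWithStats(yel.astype(np.uint8))
for i in range(1,n):
    if s[i,4]>8:
        q=B[l==i]; print(s[i,4],np.round(ce[i]*1.5625),"mean mm",np.round(1000*q.mean(0),1),"w",np.round(1000*W[l==i].mean(0),1),rect(q[:,:2]))
for nm in("top","side"):
    d=np.load(nm+"0.npz");W=d["W"]
    B=np.stack([(W[...,:2]-c)@xb,(W[...,:2]-c)@yb,W[...,2]-.055],-1)
    a=(abs(B[...,0])<.1)&(B[...,1]<-.08)&(B[...,1]>-.2)
    for lo,hi in((.015,.04),(.06,.11)):
        q=B[a&(B[...,2]>lo)&(B[...,2]<hi)]
        print(nm,"sweeper",lo,len(q),rect(q[:,:2]),np.round(q[:,2].max(),3))
    q=B[(abs(B[...,0])<.06)&(B[...,1]>.05)&(B[...,1]<.17)&(B[...,2]>.025)&(B[...,2]<.06)]
    for sg in(-1,1):
        t=q[q[:,0]*sg>0]; print(nm,"pad",sg,len(t),np.round(1000*t.min(0)),np.round(1000*t.max(0)), rect(t[:,:2]))
    q=B[(abs(B[...,0])<.045)&(B[...,1]>.04)&(B[...,1]<.18)&(B[...,2]<-.015)]
    print(nm,"tray in",len(q),rect(q[:,:2]))
E
```

```text
board ((521.51025390625, 55.634185791015625), (216.4398956298828, 400.764404296875), 18.21861457824707) 0.05433168201730808
xb [0.9498706  0.31264353] yb [-0.31264353  0.9498706 ] c [0.52151025 0.05563419] yaw 18.21861
72 [343. 301.] mean mm [ 40.2 -25.8   9.5] w [567.8  43.7  64.5] ((40.61379623413086, -25.125076293945312), (13.883655548095703, 27.820568084716797), 23.492982864379883)
26 [446. 306.] mean mm [ -13.7 -165.4   23.9] w [ 560.2 -105.7   78.9] ((-15.304988861083984, -167.30665588378906), (18.258052825927734, 22.882970809936523), 83.71406555175781)
60 [366. 321.] mean mm [  2.1 -48.5   8.9] w [538.7  10.2  63.9] ((2.7063393592834473, -48.3638916015625), (18.69460105895996, 17.700321197509766), 31.41866683959961)
58 [455. 325.] mean mm [ -41.  -162.    95.1] w [ 533.3 -111.1  150.1] ((-40.58636474609375, -162.45909118652344), (19.85234832763672, 17.229162216186523), 4.993736267089844)
77 [369. 353.] mean mm [-42.9 -38.4   9.2] w [492.7   5.8  64.2] ((-43.594573974609375, -37.53171920776367), (18.327512741088867, 22.743955612182617), 56.61709213256836)
top sweeper 0.015 252 
[... 638 characters left out ...]
9531), 89.75881958007812)
side sweeper 0.015 356 ((-39.86376953125, -161.25306701660156), (69.65693664550781, 28.792753219604492), 7.322645664215088) 0.04
side sweeper 0.06 240 ((-39.14384460449219, -161.083984375), (23.37544059753418, 26.799009323120117), 6.70801305770874) 0.098
side pad -1 60 [-33. 100.  25.] [-27. 123.  40.] ((-29.960186004638672, 111.74806213378906), (22.892547607421875, 5.141572952270508), 88.59833526611328)
side pad 1 59 [29. 98. 25.] [ 34. 124.  41.] ((31.584026336669922, 110.88903045654297), (5.402407646179199, 26.143489837646484), 1.950940489768982)
side tray in 1427 ((0.4025077819824219, 96.3468017578125), (85.56856536865234, 78.17819213867188), 10.328081130981445)
```

jog_arm --series '[{"x":3,"y":4},{"x":3,"y":4,"wz":1},{"x":3,"y":4,"wz":1},{"x":3,"y":4,"wz":1},{"x":3,"y":4,"wz":1},{"x":3,"y":4,"wz":1},{"x":3,"y":4,"wz":1},{"x":3,"y":4,"wz":1},{"x":3,"y":4,"wz":1},{"x":3,"y":4,"wz":1},{"x":3,"y":4},{"x":2,"y":3}]'

```text
invalid input
```

```bash
python3 - <<'E'
from h import *
print(ctrl.grip_depth,[a for a in dir(ctrl) if a[0]!='_']); s=ctrl.get_state(); print(s["tool_pos"],s["ee_rot"],s["qpos"])
b=np.load("bd.npz");d=np.load("side0.npz");W=d["W"]
B=np.stack([(W[...,:2]-b["c"])@b["xb"],(W[...,:2]-b["c"])@b["yb"],W[...,2]],-1)
q=B[(B[...,0]>.09)&(B[...,0]<.3)&(abs(B[...,1])<.12)&(B[...,2]>.065)]; print("tin",q.min(0),q.max(0))
E
```

```text
0.0187 ['MotionError', 'camera', 'get_state', 'grip_depth', 'sign_off']
[ 0.17186517 -0.60030874  0.19142976] [[-9.61434201e-01 -2.75034367e-01 -6.12481513e-04]
 [-2.75035036e-01  9.61432439e-01  1.84214945e-03]
 [ 8.22051885e-05  1.93955936e-03 -9.99998116e-01]] [-5.92093819e+01  2.20880962e+01  3.90245392e-01 -2.56858289e-02
 -6.84107850e+01 -1.48170468e+01]
tin [ 0.12271609 -0.11626064  0.06505877] [ 0.19420938 -0.04906959  0.11951909]
```

jog_arm --series '[{"x":3,"y":4,"z":0,"wx":0,"wy":0,"wz":0,"hand":0},{"x":3,"y":4,"z":0,"wx":0,"wy":0,"wz":1,"hand":0},{"x":3,"y":4,"z":0,"wx":0,"wy":0,"wz":1,"hand":0},{"x":3,"y":4,"z":0,"wx":0,"wy":0,"wz":1,"hand":0},{"x":3,"y":4,"z":0,"wx":0,"wy":0,"wz":1,"hand":0},{"x":3,"y":4,"z":0,"wx":0,"wy":0,"wz":1,"hand":0},{"x":3,"y":4,"z":0,"wx":0,"wy":0,"wz":1,"hand":0},{"x":3,"y":4,"z":0,"wx":0,"wy":0,"wz":1,"hand":0},{"x":3,"y":4,"z":0,"wx":0,"wy":0,"wz":1,"hand":0},{"x":3,"y":4,"z":0,"wx":0,"wy":0,"wz":1,"hand":0},{"x":3,"y":4,"z":0,"wx":0,"wy":0,"wz":0,"hand":0},{"x":2,"y":3,"z":0,"wx":0,"wy":0,"wz":0,"hand":0}]'

```text
t: 1.6
tool_pos: [0.5228, -0.129, 0.1919]
ee_rot: [[-0.906, -0.423, -0.001], [-0.423, 0.906, 0.0], [0.001, 0.0, -1.0]]
ft_force: [0.3, -0.2, 0.3]
finger_gap: 1.005
grasp_force: 0.0
```

jog_arm --series '[{"x":1.25,"y":2.0,"z":0,"wx":0,"wy":0,"wz":0,"hand":0},{"x":0,"y":0,"z":-1,"wx":0,"wy":0,"wz":0,"hand":0},{"x":0,"y":0,"z":-2.5,"wx":0,"wy":0,"wz":0,"hand":0},{"x":0,"y":0,"z":-3,"wx":0,"wy":0,"wz":0,"hand":0},{"x":0,"y":0,"z":-2.1,"wx":0,"wy":0,"wz":0,"hand":0},{"x":0,"y":0,"z":0,"wx":0,"wy":0,"wz":0,"hand":0},{"x":0,"y":0,"z":0,"wx":0,"wy":0,"wz":0,"hand":1},{"x":0,"y":0,"z":0,"wx":0,"wy":0,"wz":0,"hand":1},{"x":0,"y":0,"z":0,"wx":0,"wy":0,"wz":0,"hand":1},{"x":0,"y":0,"z":0,"wx":0,"wy":0,"wz":0,"hand":1},{"x":0,"y":0,"z":0,"wx":0,"wy":0,"wz":0,"hand":1},{"x":0,"y":0,"z":0,"wx":0,"wy":0,"wz":0,"hand":1}]'

```text
t: 3.1
tool_pos: [0.5352, -0.111, 0.1073]
ee_rot: [[-0.906, -0.423, 0.002], [-0.423, 0.906, -0.0], [-0.001, -0.001, -1.0]]
ft_force: [-0.1, -0.9, 5.8]
finger_gap: 0.251
grasp_force: 59.0
```

jog_arm --series '[{"x":0,"y":0,"z":1,"wx":0,"wy":0,"wz":0,"hand":1},{"x":0,"y":0,"z":2,"wx":0,"wy":0,"wz":0,"hand":1},{"x":-0.5,"y":0.8,"z":0,"wx":0,"wy":0,"wz":10.4,"hand":1},{"x":-1,"y":1.4,"z":0,"wx":0,"wy":0,"wz":10.4,"hand":1},{"x":-1,"y":1.4,"z":0,"wx":0,"wy":0,"wz":10.4,"hand":1},{"x":-1,"y":1.4,"z":0,"wx":0,"wy":0,"wz":10.4,"hand":1},{"x":-1,"y":1.4,"z":0,"wx":0,"wy":0,"wz":10.4,"hand":1},{"x":-1,"y":1.4,"z":0,"wx":0,"wy":0,"wz":10.4,"hand":1},{"x":-1,"y":1.4,"z":0,"wx":0,"wy":0,"wz":10.4,"hand":1},{"x":-1,"y":1.2,"z":0,"wx":0,"wy":0,"wz":10.4,"hand":1},{"x":0,"y":0,"z":0,"wx":0,"wy":0,"wz":0,"hand":1},{"x":0,"y":0,"z":0,"wx":0,"wy":0,"wz":0,"hand":1}]'

```text
t: 4.6
tool_pos: [0.4596, -0.0069, 0.1363]
ee_rot: [[0.31, -0.951, -0.0], [-0.951, -0.31, 0.0], [-0.0, 0.0, -1.0]]
ft_force: [0.3, -0.3, -1.8]
finger_gap: 0.248
grasp_force: 59.0
```

```bash
python3 - <<'E'
from h import *
c,W=cloud("side"); cv2.imwrite("pics/side1.png",cv2.resize(c["image"][:,:,::-1],(800,600)))
b=np.load("bd.npz"); B=np.stack([(W[...,:2]-b["c"])@b["xb"],(W[...,:2]-b["c"])@b["yb"],W[...,2]-.055],-1)
q=B[(B[...,0]>-.12)&(B[...,0]<-.045)&(abs(B[...,1]+.04)<.06)&(B[...,2]>.02)&(B[...,2]<.058)]
print(q.min(0),q.max(0),rect(q[:,:2])); print(ctrl.get_state()["qpos"])
E
```

```text
[-0.09136306 -0.07373197  0.02912061] [-0.0648387  -0.00263069  0.05793731] ((-77.99764251708984, -38.232398986816406), (26.410078048706055, 71.16429138183594), 0.4189113974571228)
[ 1.94580908e+01  8.99058959e+00 -2.66253772e+01 -3.80486309e-03
 -5.43994370e+01 -1.40627184e+00]
```

View pics/side1.png

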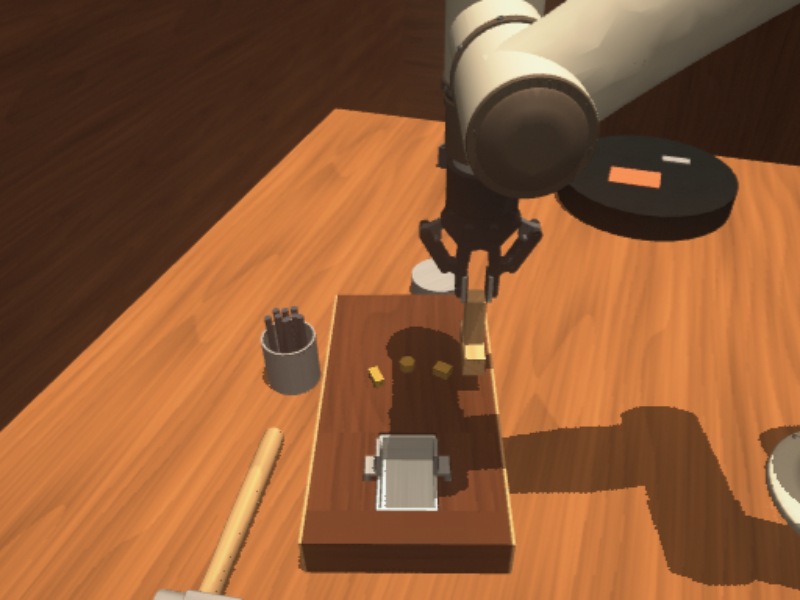

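The side view shows the sweeper hanging upright at (475,330), with its blade turned along the board beside the square (442,369). Next I lower it and herd the square inward.

jog_arm --series '[{"x":0,"y":0,"z":-1.5,"wx":0,"wy":0,"wz":0,"hand":1},{"x":0,"y":0,"z":-1.2,"wx":0,"wy":0,"wz":0,"hand":1},{"x":0.4,"y":0.13,"z":0,"wx":0,"wy":0,"wz":0,"hand":1},{"x":0.75,"y":0.25,"z":0,"wx":0,"wy":0,"wz":0,"hand":1},{"x":0.75,"y":0.25,"z":0,"wx":0,"wy":0,"wz":0,"hand":1},{"x":0.75,"y":0.25,"z":0,"wx":0,"wy":0,"wz":0,"hand":1},{"x":0.75,"y":0.25,"z":0,"wx":0,"wy":0,"wz":0,"hand":1},{"x":0.5,"y":0.16,"z":0,"wx":0,"wy":0,"wz":0,"hand":1},{"x":0.37,"y":0.12,"z":0,"wx":0,"wy":0,"wz":0,"hand":1},{"x":0,"y":0,"z":0,"wx":0,"wy":0,"wz":0,"hand":1},{"x":-0.3,"y":-0.1,"z":0,"wx":0,"wy":0,"wz":0,"hand":1},{"x":0,"y":0,"z":2,"wx":0,"wy":0,"wz":0,"hand":1}]'

```text
t: 6.15
tool_pos: [0.4972, 0.0058, 0.1282]
ee_rot: [[0.311, -0.95, -0.004], [-0.95, -0.311, -0.001], [-0.001, 0.004, -1.0]]
ft_force: [-0.4, -0.5, -1.9]
finger_gap: 0.253
grasp_force: 59.1
```

jog_arm --series '[{"x":0.5,"y":0.25,"z":1,"wx":0,"wy":0,"wz":0,"hand":1},{"x":2.4,"y":1.2,"z":0,"wx":0,"wy":0,"wz":0,"hand":1},{"x":3.0,"y":1.4,"z":0,"wx":0,"wy":0,"wz":0,"hand":1},{"x":3.0,"y":1.4,"z":0,"wx":0,"wy":0,"wz":0,"hand":1},{"x":1.3,"y":0.7,"z":0,"wx":0,"wy":0,"wz":0,"hand":1},{"x":0,"y":0,"z":-1.5,"wx":0,"wy":0,"wz":0,"hand":1},{"x":0,"y":0,"z":-1.5,"wx":0,"wy":0,"wz":0,"hand":1},{"x":-0.6,"y":-0.2,"z":0,"wx":0,"wy":0,"wz":0,"hand":1},{"x":-0.7,"y":-0.23,"z":0,"wx":0,"wy":0,"wz":0,"hand":1},{"x":-0.7,"y":-0.23,"z":0,"wx":0,"wy":0,"wz":0,"hand":1},{"x":-0.7,"y":-0.23,"z":0,"wx":0,"wy":0,"wz":0,"hand":1},{"x":-0.7,"y":-0.23,"z":0,"wx":0,"wy":0,"wz":0,"hand":1}]'

```text
t: 7.65
tool_pos: [0.5668, 0.0444, 0.1097]
ee_rot: [[0.312, -0.95, 0.001], [-0.95, -0.312, 0.0], [-0.0, -0.001, -1.0]]
ft_force: [0.6, 0.9, -0.9]
finger_gap: 0.254
grasp_force: 64.1
```

jog_arm --series '[{"x":-0.5,"y":-0.16,"z":0,"wx":0,"wy":0,"wz":0,"hand":1},{"x":0,"y":0,"z":0,"wx":0,"wy":0,"wz":0,"hand":1},{"x":0.3,"y":0.1,"z":0,"wx":0,"wy":0,"wz":0,"hand":1},{"x":0,"y":0,"z":1,"wx":0,"wy":0,"wz":0,"hand":1},{"x":0,"y":0,"z":2,"wx":0,"wy":0,"wz":0,"hand":1},{"x":1.5,"y":-4.0,"z":0,"wx":0,"wy":0,"wz":0,"hand":1},{"x":1.5,"y":-4.0,"z":0,"wx":0,"wy":0,"wz":0,"hand":1},{"x":0,"y":0,"z":0,"wx":0,"wy":0,"wz":0,"hand":1}]'

```text
t: 8.65
tool_pos: [0.5962, -0.0382, 0.1398]
ee_rot: [[0.309, -0.951, 0.001], [-0.951, -0.309, -0.0], [0.001, -0.001, -1.0]]
ft_force: [0.3, 0.2, -2.2]
finger_gap: 0.248
grasp_force: 64.1
```

```bash
cat > cuts.py <<'E'
from h import *
import sys
b=np.load("bd.npz")
for nm in("side","top"):
    c,W=cloud(nm); cv2.imwrite(f"pics/{nm}_{sys.argv[1]}.png",cv2.resize(c["image"][:,:,::-1],(800,600)))
    B=np.stack([(W[...,:2]-b["c"])@b["xb"],(W[...,:2]-b["c"])@b["yb"],W[...,2]-.055],-1)
    m=(abs(B[...,0])<.1)&(abs(B[...,1])<.19)&(B[...,2]>.0045)&(B[...,2]<.016)
    n,l,s,ce=cv2.connectedComponentsWithStats(m.astype(np.uint8))
    for i in range(1,n):
        if s[i,4]>12: q=B[l==i]*1000; print(nm,s[i,4],np.round(ce[i]*1.5625),"min",np.round(q.min(0)),"max",np.round(q.max(0)))
print(ctrl.get_state()["tool_pos"])
E
python3 cuts.py a
```

```text
side 225 [406. 370.] min [-19. -57.   5.] max [ 20. -11.  14.]
side 92 [371. 466.] min [29. 98.  5.] max [ 47. 124.  16.]
side 106 [442. 466.] min [-45.  98.   5.] max [-27. 125.  16.]
top 62 [348. 318.] min [  9. -38.   6.] max [ 20. -12.  14.]
top 117 [362. 327.] min [-19. -58.   6.] max [ 13. -25.  14.]
top 23 [256. 333.] min [29. 97.  6.] max [ 43. 121.  11.]
top 62 [272. 383.] min [-46.  98.   5.] max [-29. 122.  12.]
[ 0.59532493 -0.03631668  0.13956777]
```

View pics/side_a.png

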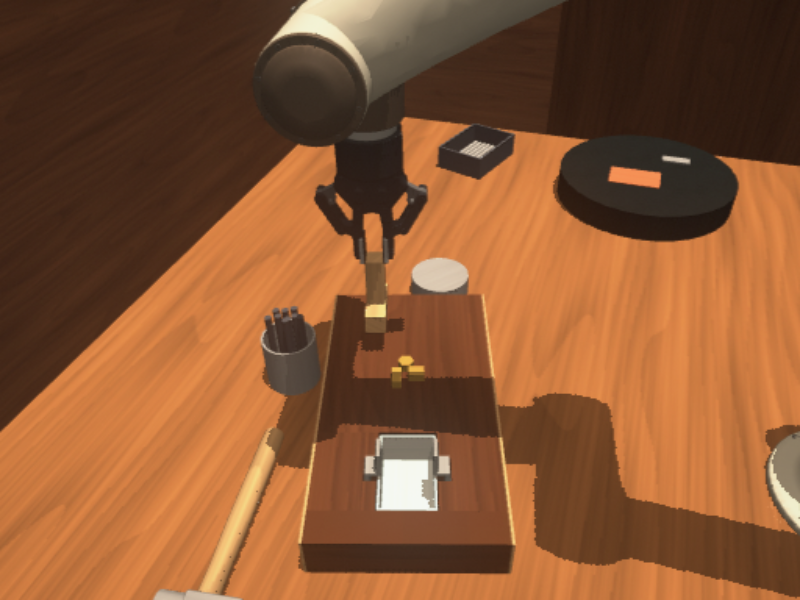

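The side view shows all three offcuts clustered at (405,370), within ±20 mm of the centre line. The sweeper is clear behind them. Now I turn the blade square and sweep.

jog_arm --series '[{"x":-0.6,"y":0.1,"z":0,"wx":0,"wy":0,"wz":-10,"hand":1},{"x":-0.6,"y":0.1,"z":0,"wx":0,"wy":0,"wz":-10,"hand":1},{"x":-0.6,"y":0.2,"z":0,"wx":0,"wy":0,"wz":-10,"hand":1},{"x":-0.6,"y":0.2,"z":0,"wx":0,"wy":0,"wz":-10,"hand":1},{"x":-0.6,"y":0.2,"z":0,"wx":0,"wy":0,"wz":-10,"hand":1},{"x":-0.6,"y":0.2,"z":0,"wx":0,"wy":0,"wz":-10,"hand":1},{"x":-0.6,"y":0.2,"z":0,"wx":0,"wy":0,"wz":-10,"hand":1},{"x":-0.6,"y":0.2,"z":0,"wx":0,"wy":0,"wz":-10,"hand":1},{"x":0,"y":0,"z":0,"wx":0,"wy":0,"wz":-9.8,"hand":1},{"x":0,"y":0,"z":0,"wx":0,"wy":0,"wz":0,"hand":1},{"x":0,"y":0,"z":-1.5,"wx":0,"wy":0,"wz":0,"hand":1},{"x":0,"y":0,"z":-1.5,"wx":0,"wy":0,"wz":0,"hand":1}]'

```text
t: 10.25
tool_pos: [0.5468, -0.0218, 0.1081]
ee_rot: [[-0.949, -0.317, -0.001], [-0.317, 0.949, 0.0], [0.001, 0.0, -1.0]]
ft_force: [-0.0, 0.3, -2.5]
finger_gap: 0.251
grasp_force: 64.2
```

jog_arm --series '[{"x":0,"y":0,"z":0,"wx":0,"wy":0,"wz":0,"hand":1},{"x":-0.2,"y":0.6,"z":0,"wx":0,"wy":0,"wz":0,"hand":1},{"x":-0.27,"y":0.82,"z":0,"wx":0,"wy":0,"wz":0,"hand":1},{"x":-0.33,"y":1.0,"z":0,"wx":0,"wy":0,"wz":0,"hand":1},{"x":-0.33,"y":1.0,"z":0,"wx":0,"wy":0,"wz":0,"hand":1},{"x":-0.33,"y":1.0,"z":0,"wx":0,"wy":0,"wz":0,"hand":1},{"x":-0.33,"y":1.0,"z":0,"wx":0,"wy":0,"wz":0,"hand":1},{"x":-0.33,"y":1.0,"z":0,"wx":0,"wy":0,"wz":0,"hand":1}]'

```text
t: 11.25
tool_pos: [0.5258, 0.0429, 0.1095]
ee_rot: [[-0.949, -0.315, 0.0], [-0.315, 0.949, -0.0], [-0.0, -0.0, -1.0]]
ft_force: [1.0, -0.3, -0.1]
finger_gap: 0.253
grasp_force: 64.2
```

```bash
python3 cuts.py b
```

```text
side 368 [406. 392.] min [-34.  -4.   5.] max [40. 22. 16.]
side 96 [371. 467.] min [29. 98.  5.] max [ 47. 124.  16.]
side 104 [442. 466.] min [-45.  99.   5.] max [-27. 124.  16.]
[0.52573556 0.04321717 0.10946057]
```

View pics/side_b.png

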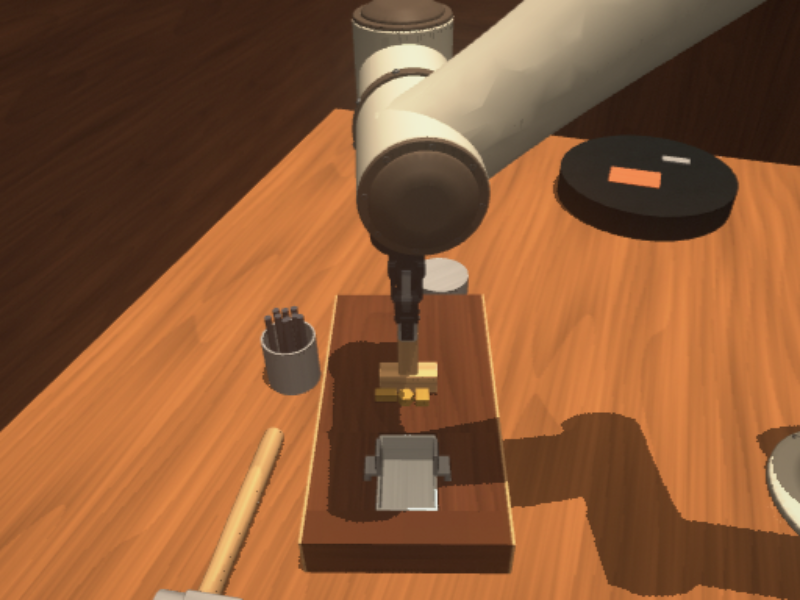

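The side view shows the bar lying flat against the blade at (386,395), beside the hex and the square. The row is too wide for the mouth. I'll back off, measure, and take the hex and square first, then the bar.

jog_arm --series '[{"x":0.33,"y":-1.0,"z":0,"wx":0,"wy":0,"wz":0,"hand":1},{"x":0.33,"y":-1.0,"z":1,"wx":0,"wy":0,"wz":0,"hand":1},{"x":1.0,"y":-3.0,"z":2,"wx":0,"wy":0,"wz":0,"hand":1},{"x":0,"y":0,"z":0,"wx":0,"wy":0,"wz":0,"hand":1}]'

```text
t: 11.85
tool_pos: [0.5447, -0.0099, 0.1416]
ee_rot: [[-0.95, -0.312, 0.005], [-0.312, 0.95, 0.0], [-0.005, -0.001, -1.0]]
ft_force: [0.7, 1.0, -1.7]
finger_gap: 0.252
grasp_force: 64.1
```

```bash
python3 cuts.py c; python3 - <<'E'
from h import *
im=cv2.imread("pics/side_c.png")[340:430,350:470]; cv2.imwrite("pics/side_c2.png",cv2.resize(im,(720,540),interpolation=cv2.INTER_CUBIC))
E
```

```text
side 180 [394. 395.] min [-6.  0.  5.] max [40. 20. 15.]
side 90 [422. 396.] min [-24.   1.   5.] max [-9. 22. 14.]
side 95 [371. 466.] min [29. 99.  5.] max [ 47. 124.  16.]
side 105 [442. 466.] min [-45.  98.   5.] max [-27. 124.  15.]
[ 0.54256654 -0.00865133  0.13956693]
```

View pics/side_c2.png

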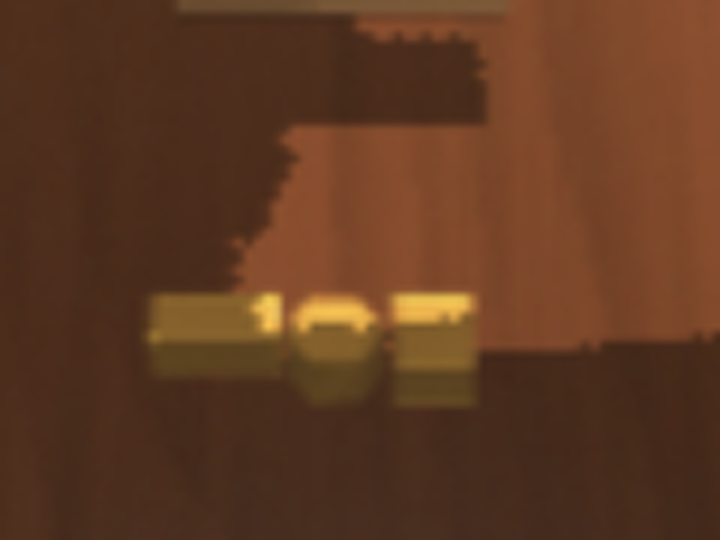

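The crop shows the bar at crop (215,335), the hex at (335,345) and the square at (435,345), all flush in a row. Next is the sweep of the hex and square only.

jog_arm --series '[{"x":-1.2,"y":1.1,"z":0,"wx":0,"wy":0,"wz":0,"hand":1},{"x":-1.5,"y":1.4,"z":0,"wx":0,"wy":0,"wz":0,"hand":1},{"x":-1.04,"y":1.01,"z":0,"wx":0,"wy":0,"wz":0,"hand":1},{"x":0,"y":0,"z":0,"wx":0,"wy":0,"wz":0,"hand":1},{"x":0,"y":0,"z":-1.5,"wx":0,"wy":0,"wz":0,"hand":1},{"x":0,"y":0,"z":-1.5,"wx":0,"wy":0,"wz":0,"hand":1},{"x":0,"y":0,"z":0,"wx":0,"wy":0,"wz":0,"hand":1},{"x":-0.22,"y":0.67,"z":0,"wx":0,"wy":0,"wz":0,"hand":1},{"x":-0.31,"y":0.95,"z":0,"wx":0,"wy":0,"wz":0,"hand":1},{"x":-0.31,"y":0.95,"z":0,"wx":0,"wy":0,"wz":0,"hand":1},{"x":-0.25,"y":0.97,"z":0,"wx":0,"wy":0,"wz":0,"hand":1}]'

```text
t: 13.32
tool_pos: [0.4941, 0.0635, 0.1096]
ee_rot: [[-0.949, -0.316, 0.0], [-0.316, 0.949, 0.0], [-0.0, 0.0, -1.0]]
ft_force: [0.6, 0.3, -2.4]
finger_gap: 0.252
grasp_force: 64.1
```

```bash
python3 cuts.py d; python3 - <<'E'
from h import *
im=cv2.imread("pics/side_d.png")[320:520,300:520]; cv2.imwrite("pics/side_d2.png",cv2.resize(im,(660,600),interpolation=cv2.INTER_CUBIC))
E
```

```text
side 96 [385. 394.] min [15. -0.  5.] max [40. 14. 14.]
side 306 [420. 410.] min [-57.  26.   5.] max [13. 51. 16.]
side 91 [371. 466.] min [29. 99.  5.] max [ 47. 124.  16.]
side 102 [442. 466.] min [-45.  98.   5.] max [-27. 123.  16.]
top 61 [325. 317.] min [14. -0.  6.] max [40. 11. 15.]
[0.49420047 0.06381529 0.109631  ]
```

View pics/side_d2.png

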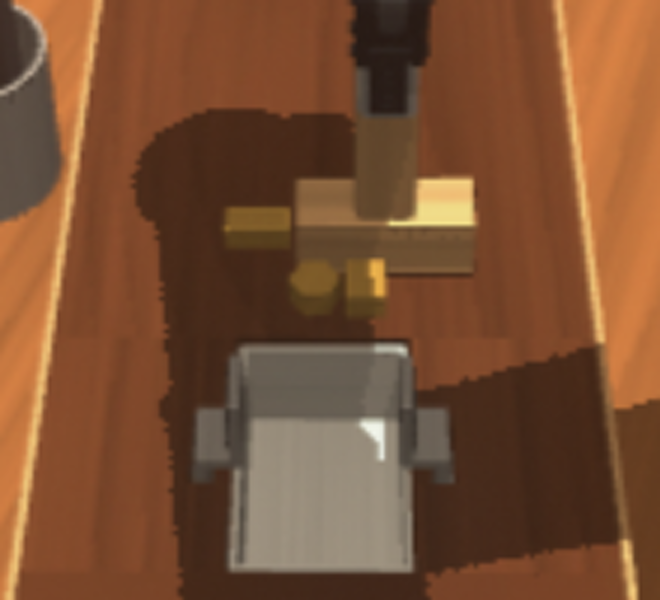

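The crop shows the hex (315,287) and square (365,287) in front of the blade, both within the mouth's width, and the bar left behind at (257,227). I'll finish this sweep.

jog_arm --series '[{"x":-0.22,"y":0.9,"z":0,"wx":0,"wy":0,"wz":0,"hand":1},{"x":-0.22,"y":0.9,"z":0,"wx":0,"wy":0,"wz":0,"hand":1},{"x":-0.22,"y":0.9,"z":0,"wx":0,"wy":0,"wz":0,"hand":1},{"x":-0.22,"y":0.9,"z":0,"wx":0,"wy":0,"wz":0,"hand":1},{"x":-0.22,"y":0.9,"z":0,"wx":0,"wy":0,"wz":0,"hand":1},{"x":0,"y":0,"z":0,"wx":0,"wy":0,"wz":0,"hand":1},{"x":0,"y":0,"z":0,"wx":0,"wy":0,"wz":0,"hand":1},{"x":0.31,"y":-0.95,"z":1,"wx":0,"wy":0,"wz":0,"hand":1},{"x":0.93,"y":-2.85,"z":2,"wx":0,"wy":0,"wz":0,"hand":1},{"x":1.56,"y":-4.75,"z":0,"wx":0,"wy":0,"wz":0,"hand":1},{"x":0,"y":0,"z":0,"wx":0,"wy":0,"wz":0,"hand":1}]'

```text
t: 14.8
tool_pos: [0.5121, 0.0191, 0.1402]
ee_rot: [[-0.951, -0.311, 0.001], [-0.311, 0.951, -0.0], [-0.001, -0.0, -1.0]]
ft_force: [-0.0, 0.2, -2.3]
finger_gap: 0.251
grasp_force: 64.1
```

```bash
python3 cuts.py e; python3 - <<'E'
from h import *
im=cv2.imread("pics/side_e.png")[320:520,300:520]; cv2.imwrite("pics/side_e2.png",cv2.resize(im,(660,600),interpolation=cv2.INTER_CUBIC))
E
```

```text
side 100 [385. 394.] min [15.  1.  5.] max [40. 14. 15.]
side 94 [371. 466.] min [29. 99.  5.] max [ 47. 123.  16.]
side 106 [442. 466.] min [-45.  98.   5.] max [-28. 124.  16.]
[0.51145015 0.02109784 0.13978511]
```

View pics/side_e2.png

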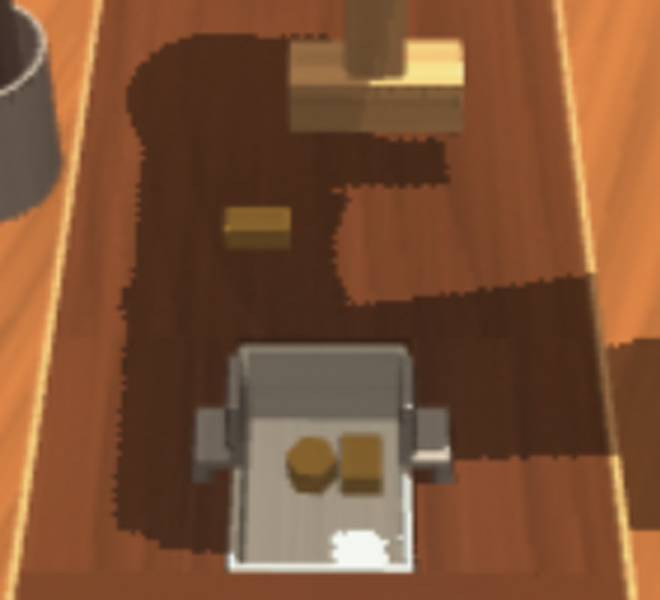

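The crop shows the hex and square in the tray at (310,463) and (360,463), with the bar alone at (257,228). I'll push the bar with the blade tilted 22° towards the mouth.

jog_arm --series '[{"x":1.5,"y":0.8,"z":0,"wx":0,"wy":0,"wz":7,"hand":1},{"x":2.2,"y":1.2,"z":0,"wx":0,"wy":0,"wz":8,"hand":1},{"x":1.47,"y":0.86,"z":0,"wx":0,"wy":0,"wz":7,"hand":1},{"x":0,"y":0,"z":0,"wx":0,"wy":0,"wz":0,"hand":1},{"x":0,"y":0,"z":-1.5,"wx":0,"wy":0,"wz":0,"hand":1},{"x":0,"y":0,"z":-1.5,"wx":0,"wy":0,"wz":0,"hand":1},{"x":0,"y":0,"z":0,"wx":0,"wy":0,"wz":0,"hand":1},{"x":-0.58,"y":0.69,"z":0,"wx":0,"wy":0,"wz":0,"hand":1},{"x":-0.58,"y":0.69,"z":0,"wx":0,"wy":0,"wz":0,"hand":1},{"x":-0.58,"y":0.69,"z":0,"wx":0,"wy":0,"wz":0,"hand":1},{"x":-0.58,"y":0.69,"z":0,"wx":0,"wy":0,"wz":0,"hand":1}]'

```text
t: 16.27
tool_pos: [0.5394, 0.079, 0.1097]
ee_rot: [[-0.762, -0.648, 0.0], [-0.648, 0.762, 0.0], [-0.0, -0.0, -1.0]]
ft_force: [0.1, -0.6, -1.3]
finger_gap: 0.252
grasp_force: 64.1
```

```bash
python3 cuts.py f; python3 - <<'E'
from h import *
im=cv2.imread("pics/side_f.png")[320:520,300:520]; cv2.imwrite("pics/side_f2.png",cv2.resize(im,(660,600),interpolation=cv2.INTER_CUBIC))
E
```

```text
side 240 [390. 408.] min [-11.  15.   5.] max [60. 45. 16.]
side 96 [371. 467.] min [29. 99.  5.] max [ 47. 124.  16.]
side 106 [442. 466.] min [-45.  99.   5.] max [-28. 123.  14.]
top 63 [272. 383.] min [-46.  98.   5.] max [-29. 122.  13.]
[0.53917545 0.07916007 0.10964413]
```

View pics/side_f2.png

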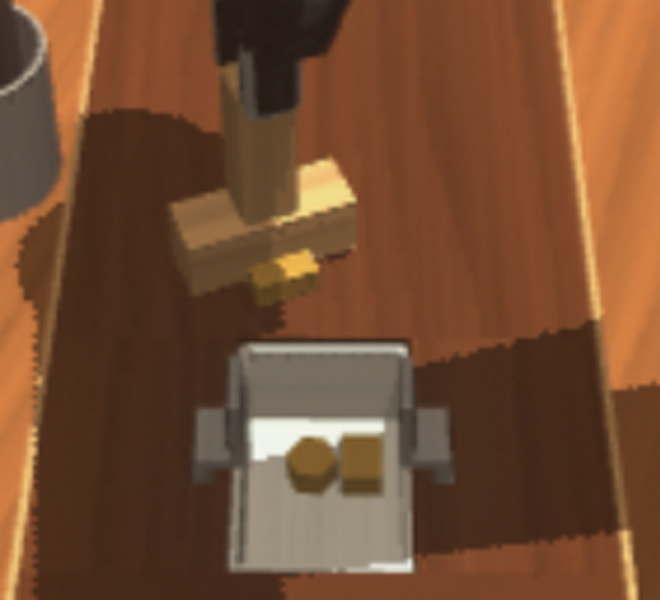

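The crop shows the bar flush on the tilted blade at (283,278), heading into the mouth. I'll finish the stroke and check numerically, keeping the last picture in reserve.

jog_arm --series '[{"x":-0.61,"y":0.72,"z":0,"wx":0,"wy":0,"wz":0,"hand":1},{"x":-0.61,"y":0.72,"z":0,"wx":0,"wy":0,"wz":0,"hand":1},{"x":-0.61,"y":0.72,"z":0,"wx":0,"wy":0,"wz":0,"hand":1},{"x":-0.61,"y":0.72,"z":0,"wx":0,"wy":0,"wz":0,"hand":1},{"x":-0.61,"y":0.72,"z":0,"wx":0,"wy":0,"wz":0,"hand":1},{"x":0,"y":0,"z":0,"wx":0,"wy":0,"wz":0,"hand":1},{"x":0,"y":0,"z":0,"wx":0,"wy":0,"wz":0,"hand":1},{"x":0.65,"y":-0.77,"z":1,"wx":0,"wy":0,"wz":0,"hand":1},{"x":1.0,"y":-2.5,"z":2,"wx":0,"wy":0,"wz":-5,"hand":1},{"x":1.5,"y":-4.5,"z":0,"wx":0,"wy":0,"wz":-8.5,"hand":1},{"x":1.5,"y":-4.5,"z":0,"wx":0,"wy":0,"wz":-8.5,"hand":1},{"x":0,"y":0,"z":0,"wx":0,"wy":0,"wz":0,"hand":1}]'

```text
t: 17.88
tool_pos: [0.557, -0.0117, 0.1399]
ee_rot: [[-0.951, -0.31, 0.001], [-0.31, 0.951, -0.0], [-0.001, -0.001, -1.0]]
ft_force: [0.3, 0.5, -1.6]
finger_gap: 0.25
grasp_force: 64.1
```

```bash
python3 cuts.py g; python3 - <<'E'
from h import *
b=np.load("bd.npz")
c,W=cloud("side"); B=np.stack([(W[...,:2]-b["c"])@b["xb"],(W[...,:2]-b["c"])@b["yb"],W[...,2]-.055],-1)
h=cv2.cvtColor(c["image"],cv2.COLOR_RGB2HSV)
m=(abs(B[...,0])<.027)&(B[...,1]>.05)&(B[...,1]<.17)&(B[...,2]<-.006)&(h[...,1]>110)
n,l,s,ce=cv2.connectedComponentsWithStats(m.astype(np.uint8))
for i in range(1,n):
    if s[i,4]>8: q=B[l==i]*1000; print(s[i,4],np.round(q.min(0)),np.round(q.max(0)))
E
```

```text
side 95 [371. 466.] min [29. 99.  5.] max [ 47. 125.  16.]
side 101 [442. 466.] min [-45.  99.   5.] max [-27. 123.  14.]
top 61 [272. 383.] min [-46.  98.   5.] max [-29. 122.  13.]
[ 0.55619329 -0.00941276  0.13967597]
306 [-22.  69. -48.] [ 17. 101. -18.]
```

jog_arm --series '[{"x":0.4,"y":-3.4,"z":0,"wx":0,"wy":0,"wz":0,"hand":1},{"x":0.5,"y":-3.4,"z":0,"wx":0,"wy":0,"wz":0,"hand":1},{"x":0,"y":0,"z":0,"wx":0,"wy":0,"wz":0,"hand":1},{"x":0,"y":0,"z":-1.6,"wx":0,"wy":0,"wz":0,"hand":1},{"x":0,"y":0,"z":-1.3,"wx":0,"wy":0,"wz":0,"hand":1},{"x":0,"y":0,"z":-0.3,"wx":0,"wy":0,"wz":0,"hand":1},{"x":0,"y":0,"z":0,"wx":0,"wy":0,"wz":0,"hand":1},{"x":0,"y":0,"z":0,"wx":0,"wy":0,"wz":0,"hand":1}]'

```text
t: 19.02
tool_pos: [0.5651, -0.0761, 0.1075]
ee_rot: [[-0.949, -0.316, 0.001], [-0.316, 0.949, 0.0], [-0.001, -0.0, -1.0]]
ft_force: [0.4, -0.3, -2.0]
finger_gap: 0.252
grasp_force: 64.1
```

jog_arm --series '[{"x":0,"y":0,"z":-0.1,"wx":0,"wy":0,"wz":0,"hand":1},{"x":0,"y":0,"z":-0.05,"wx":0,"wy":0,"wz":0,"hand":1},{"x":0,"y":0,"z":0,"wx":0,"wy":0,"wz":0,"hand":1}]'

```text
t: 19.4
tool_pos: [0.5652, -0.0764, 0.1063]
ee_rot: [[-0.949, -0.315, 0.001], [-0.315, 0.949, -0.0], [-0.001, -0.0, -1.0]]
ft_force: [-0.1, 0.4, -0.0]
finger_gap: 0.252
grasp_force: 64.4
```

Touching. I open the hand and rise.

jog_arm --series '[{"x":0,"y":0,"z":0,"wx":0,"wy":0,"wz":0,"hand":0.5},{"x":0,"y":0,"z":0,"wx":0,"wy":0,"wz":0,"hand":0},{"x":0,"y":0,"z":0,"wx":0,"wy":0,"wz":0,"hand":0},{"x":0,"y":0,"z":0,"wx":0,"wy":0,"wz":0,"hand":0},{"x":0,"y":0,"z":0,"wx":0,"wy":0,"wz":0,"hand":0},{"x":0,"y":0,"z":2,"wx":0,"wy":0,"wz":0,"hand":0},{"x":0,"y":0,"z":3,"wx":0,"wy":0,"wz":0,"hand":0},{"x":0,"y":0,"z":3,"wx":0,"wy":0,"wz":0,"hand":0},{"x":0,"y":0,"z":0,"wx":0,"wy":0,"wz":0,"hand":0}]'

```text
t: 20.52
tool_pos: [0.5665, -0.0763, 0.1887]
ee_rot: [[-0.949, -0.315, 0.006], [-0.315, 0.949, 0.0], [-0.006, -0.002, -1.0]]
ft_force: [-1.2, -0.5, -0.5]
finger_gap: 1.001
grasp_force: 0.0
```

```bash
python3 - <<'E'
from h import *
b=np.load("bd.npz")
for nm in("side","top"):
  c,W=cloud(nm); B=np.stack([(W[...,:2]-b["c"])@b["xb"],(W[...,:2]-b["c"])@b["yb"],W[...,2]-.055],-1)
  a=(abs(B[...,0])<.07)&(B[...,1]>-.2)&(B[...,1]<-.08)
  for lo,hi in((.015,.035),(.07,.1)):
    q=B[a&(B[...,2]>lo)&(B[...,2]<hi)]
    if len(q)>5: print(nm,rect(q[:,:2]))
  q=B[(abs(B[...,0])<.06)&(B[...,1]>.05)&(B[...,1]<.17)&(B[...,2]>.01)&(B[...,2]<.06)]*1000
  for sg in(-1,1):
    t=q[q[:,0]*sg>0]
    if len(t): print(nm,"pad",sg,len(t),np.round(t.min(0)),np.round(t.max(0)))
  # fingers: points near tool
  s=ctrl.get_state(); T=s["tool_pos"]; D=(W-T)@s["ee_rot"]
  f=(abs(D[...,0])<.02)&(abs(D[...,1])>.03)&(abs(D[...,1])<.07)&(D[...,2]>-.06)&(D[...,2]<.01)
  q=D[f]
  if len(q): print(nm,"finger tip toolframe",np.round(q.min(0),4),np.round(np.percentile(q[:,2],[90,98,100]),4))
print(T,s["ee_rot"][:,1],s["qpos"])
E
```

```text
side ((0.0085906982421875, -137.46278381347656), (30.473026275634766, 69.9549331665039), 89.8664321899414)
side ((-0.7545757293701172, -137.0225830078125), (23.924013137817383, 22.41633415222168), 89.57698822021484)
side pad -1 82 [-33.  99.  10.] [-27. 124.  40.]
side pad 1 83 [29. 97. 10.] [ 45. 124.  40.]
side finger tip toolframe [-0.0113 -0.0455 -0.06  ] [-0.0539 -0.0532 -0.0528]
top pad -1 13 [-44.  97.  10.] [-28. 102.  38.]
[ 0.56444776 -0.07621742  0.18556654] [-3.14940453e-01  9.49111248e-01  5.91270411e-04] [ 8.58397149e+00  1.69603638e+01 -8.10181893e+00 -3.52416982e-02
 -6.49520383e+01 -8.02118221e+01]
```

jog_arm --series '[{"x":-0.7,"y":2.25,"z":0,"wx":0,"wy":0,"wz":9.8,"hand":0},{"x":-0.9,"y":2.7,"z":0,"wx":0,"wy":0,"wz":10,"hand":0},{"x":-0.9,"y":2.7,"z":0,"wx":0,"wy":0,"wz":10,"hand":0},{"x":-0.9,"y":2.7,"z":0,"wx":0,"wy":0,"wz":10,"hand":0},{"x":-0.9,"y":2.7,"z":0,"wx":0,"wy":0,"wz":10,"hand":0},{"x":-0.9,"y":2.7,"z":0,"wx":0,"wy":0,"wz":10,"hand":0},{"x":-0.9,"y":2.7,"z":0,"wx":0,"wy":0,"wz":10,"hand":0},{"x":-0.9,"y":2.7,"z":0,"wx":0,"wy":0,"wz":10,"hand":0},{"x":-0.7,"y":2.5,"z":0,"wx":0,"wy":0,"wz":10,"hand":0},{"x":0,"y":0,"z":-3,"wx":0,"wy":0,"wz":0,"hand":0},{"x":0,"y":0,"z":-3,"wx":0,"wy":0,"wz":0,"hand":0},{"x":0,"y":0,"z":0,"wx":0,"wy":0,"wz":0,"hand":0}]'

```text
t: 22.12
tool_pos: [0.4854, 0.1588, 0.1228]
ee_rot: [[0.312, -0.95, -0.007], [-0.95, -0.312, -0.004], [0.002, 0.008, -1.0]]
ft_force: [0.8, 1.2, -0.2]
finger_gap: 0.999
grasp_force: 0.0
```

```bash
cat > tips.py <<'E'
from h import *
b=np.load("bd.npz")
s=ctrl.get_state(); T=s["tool_pos"]; d=T[:2]-b["c"]; y=s["ee_rot"][:,1]
print("tcp",np.round(T,4),"board mm",np.round([1000*d@b["xb"],1000*d@b["yb"]],1),"yaw",np.degrees(np.arctan2(y[1],y[0])), "ft",s["ft_force"])
c,W=cloud("side"); cv2.imwrite("pics/side_t.png",c["image"][:,:,::-1])
D=(W-T)@s["ee_rot"]
for sg in(1,-1):
  f=(abs(D[...,0])<.016)&(D[...,1]*sg>.026)&(D[...,1]*sg<.065)&(W[...,2]>.066)&(D[...,2]>-.05)
  for v0 in np.arange(-.05,.02,.004):
    q=D[f&(D[...,2]>v0)&(D[...,2]<=v0+.004)]
    if len(q): print(sg,round(T[2]-v0-.002,4),len(q),np.round(q.min(0)*1000),np.round(q.max(0)*1000))
E
python3 tips.py
```

```text
tcp [0.4854 0.1588 0.1228] board mm [ -2.  109.3] yaw -161.83794708925703 ft [ 0.82918988  1.17193821 -0.23968261]
```

jog_arm --series '[{"x":0,"y":0,"z":-2,"wx":0,"wy":0,"wz":0,"hand":0},{"x":0,"y":0,"z":-1.3,"wx":0,"wy":0,"wz":0,"hand":0},{"x":0,"y":0,"z":0,"wx":0,"wy":0,"wz":0,"hand":0},{"x":0,"y":0,"z":0,"wx":0,"wy":0,"wz":0,"hand":0}]'

```text
t: 22.68
tool_pos: [0.4884, 0.1604, 0.0937]
ee_rot: [[0.312, -0.95, 0.001], [-0.95, -0.312, 0.001], [-0.0, -0.001, -1.0]]
ft_force: [-0.8, 0.7, -0.3]
finger_gap: 1.001
grasp_force: 0.0
```

```bash
python3 tips.py;  python3 - <<'E'
import cv2
im=cv2.imread("pics/side_t.png")[210:345,180:350]; cv2.imwrite("pics/side_t2.png",cv2.resize(im,(755,600),interpolation=cv2.INTER_CUBIC))
E
```

```text
tcp [0.4884 0.1604 0.0937] board mm [  1.3 109.9] yaw -161.81353480577107 ft [-0.78870754  0.70568836 -0.27659496]
1 0.0977 1 [ 2. 32. -3.] [ 2. 32. -3.]
1 0.0937 31 [-12.  29.  -2.] [ 8. 34.  2.]
1 0.0897 11 [-13.  29.   2.] [ 5. 34.  6.]
1 0.0857 9 [-13.  29.   7.] [12. 34.  9.]
1 0.0817 9 [-14.  29.  10.] [-8. 34. 13.]
1 0.0777 5 [-13.  29.  15.] [-11.  34.  17.]
1 0.0737 5 [-13.  29.  19.] [-11.  34.  21.]
-1 0.0937 31 [-13. -32.  -1.] [ 11. -27.   2.]
-1 0.0897 15 [-13. -32.   2.] [ 12. -27.   6.]
-1 0.0857 8 [-13. -33.   6.] [  3. -27.   9.]
-1 0.0817 4 [-12. -33.  11.] [-10. -27.  14.]
-1 0.0777 10 [-13. -33.  14.] [ -9. -28.  18.]
-1 0.0737 5 [-13. -33.  20.] [-10. -28.  22.]
```

View pics/side_t2.png

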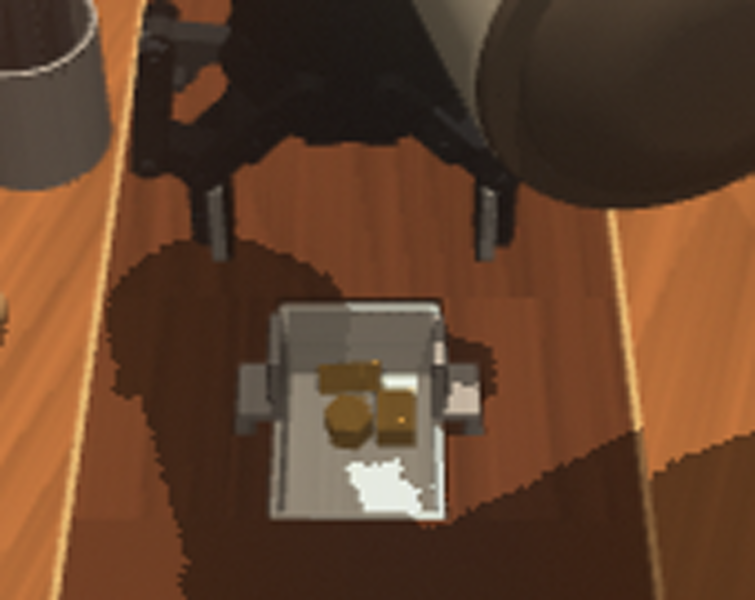

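The view shows all three offcuts inside the tray at (350,377), (348,420) and (397,418). The fingertips straddle it at (220,258) and (487,258).

```bash
python3 - <<'E'
from h import *
c,W=cloud("side"); s=ctrl.get_state(); T=s["tool_pos"];R=s["ee_rot"]; K=np.array(c["camera_matrix"])
for yy in(.0425,-.0425,.05,-.05):
  for h in(0,.013,.03,.05):
    for xx in(-.011,.011):
      p=np.array(c["R"])@(T+R@[xx,yy,-h])+c["t"]; u=K@p/p[2]; print(yy,h,xx,np.round([(u[0]-180)*4.44,(u[1]-210)*4.44]))
g=lambda u,v: np.round((W[int(210+v/4.44),int(180+u/4.44)]-T)@R,4)
for u,v in((216,200),(220,230),(220,250),(220,256),(487,200),(487,230),(487,250),(487,256)): print(u,v,g(u,v))
E
```

```text
0.0425 0 -0.011 [469. 357.]
0.0425 0 0.011 [467. 310.]
0.0425 0.013 -0.011 [470. 334.]
0.0425 0.013 0.011 [468. 287.]
0.0425 0.03 -0.011 [471. 304.]
0.0425 0.03 0.011 [469. 257.]
0.0425 0.05 -0.011 [473. 267.]
0.0425 0.05 0.011 [470. 220.]
-0.0425 0 -0.011 [238. 356.]
-0.0425 0 0.011 [242. 310.]
-0.0425 0.013 -0.011 [237. 334.]
-0.0425 0.013 0.011 [240. 287.]
-0.0425 0.03 -0.011 [234. 303.]
-0.0425 0.03 0.011 [238. 257.]
-0.0425 0.05 -0.011 [231. 266.]
-0.0425 0.05 0.011 [235. 220.]
0.05 0 -0.011 [489. 357.]
0.05 0 0.011 [487. 310.]
0.05 0.013 -0.011 [490. 334.]
0.05 0.013 0.011 [488. 288.]
0.05 0.03 -0.011 [492. 304.]
0.05 0.03 0.011 [489. 257.]
0.05 0.05 -0.011 [494. 267.]
0.05 0.05 0.011 [491. 220.]
-0.05 0 -0.011 [218. 356.]
-0.05 0 0.011 [222. 310.]
-0.05 0.013 -0.011 [216. 334.]
-0.05 0.013 0.011 [220. 287.]
-0.05 0.03 -0.011 [213. 303.]
-0.05 0.03 0.011 [217. 257.]
-0.05 0.05 -0.011 [210. 266.]
-0.05 0.05 0.011 [214. 220.]
216 200 [-0.0118 -0.0468 -0.085 ]
220 230 [-0.0113 -0.0461 -0.0712]
220 250 [-0.0112 -0.0468 -0.0595]
220 256 [-0.0118 -0.0468 -0.0579]
487 200 [-0.0103  0.0455 -0.0836]
487 230 [-0.0116  0.0458 -0.0717]
487 250 [-0.012   0.0461 -0.0607]
487 256 [-0.0115  0.0462 -0.0578]
```

```bash
python3 - <<'E'
from h import *
c,W=cloud("side"); K=np.array(c["camera_matrix"])
R=np.array([[.31,-.951,0],[-.951,-.31,0],[0,0,-1.]])
for T,ob in(([.4596,-.0069,.1363],"462/490,298"),([.5953,-.0363,.1396],"360/388,260")):
  print(ob)
  for yy in(.018,-.018):
    for h in(0,.01,.02,.03,.04,.055):
      p=np.array(c["R"])@(np.array(T)+R@[-.011,yy,-h])+c["t"]; u=K@p/p[2]; print(yy,h,np.round(u[:2]*1.5625))
E
```

```text
462/490,298
0.018 0 [489. 328.]
0.018 0.01 [490. 322.]
0.018 0.02 [490. 315.]
0.018 0.03 [491. 309.]
0.018 0.04 [491. 302.]
0.018 0.055 [492. 292.]
-0.018 0 [459. 328.]
-0.018 0.01 [459. 322.]
-0.018 0.02 [459. 316.]
-0.018 0.03 [459. 309.]
-0.018 0.04 [460. 302.]
-0.018 0.055 [460. 292.]
360/388,260
0.018 0 [389. 290.]
0.018 0.01 [389. 284.]
0.018 0.02 [389. 277.]
0.018 0.03 [389. 271.]
0.018 0.04 [388. 264.]
0.018 0.055 [388. 254.]
-0.018 0 [361. 290.]
-0.018 0.01 [360. 284.]
-0.018 0.02 [360. 277.]
-0.018 0.03 [359. 271.]
-0.018 0.04 [359. 264.]
-0.018 0.055 [358. 254.]
```

jog_arm --series '[{"x":0,"y":0,"z":-1.4,"wx":0,"wy":0,"wz":0,"hand":0},{"x":0,"y":0,"z":-0.9,"wx":0,"wy":0,"wz":0,"hand":0},{"x":0,"y":0,"z":-0.4,"wx":0,"wy":0,"wz":0,"hand":0},{"x":0,"y":0,"z":0,"wx":0,"wy":0,"wz":0,"hand":0},{"x":0,"y":0,"z":0,"wx":0,"wy":0,"wz":0,"hand":0.3},{"x":0,"y":0,"z":0,"wx":0,"wy":0,"wz":0,"hand":0.3},{"x":0,"y":0,"z":0,"wx":0,"wy":0,"wz":0,"hand":0.4},{"x":0,"y":0,"z":0,"wx":0,"wy":0,"wz":0,"hand":0.4}]'

```text
t: 23.82
tool_pos: [0.4879, 0.1602, 0.0661]
ee_rot: [[0.312, -0.95, 0.0], [-0.95, -0.312, 0.0], [-0.0, -0.0, -1.0]]
ft_force: [-0.6, 0.1, 0.5]
finger_gap: 0.599
grasp_force: 0.0
```

```bash
python3 - <<'E'
from h import *
b=np.load("bd.npz"); s=ctrl.get_state(); T=s["tool_pos"];R=s["ee_rot"]; print(T,s["finger_gap"],s["grasp_force"],s["ft_force"])
c,W=cloud("side"); D=(W-T)@R
B=np.stack([(W[...,:2]-b["c"])@b["xb"],(W[...,:2]-b["c"])@b["yb"],W[...,2]-.055],-1)
for sg in(1,-1):
  for z0 in range(-100,10,6):
    f=(abs(D[...,0])<.018)&(D[...,1]*sg>.018)&(D[...,1]*sg<.065)&(abs(D[...,2]*1000-z0)<3)&(B[...,2]>.012)
    q=D[f]*1000
    if len(q)>2: print(sg,z0,"over board",round((T[2]-.055)*1000-z0),len(q),np.round(q.min(0)),np.round(q.max(0)))
E
```

```text
[0.48787165 0.1601801  0.06605663] 0.5994488481605784 0.0 [-0.58958963  0.14108054  0.45935517]
1 -100 over board 111 17 [ -14.   24. -101.] [  7.  35. -97.]
1 -94 over board 105 51 [-13.  24. -97.] [  8.  41. -91.]
1 -88 over board 99 32 [-15.  27. -91.] [ -6.  44. -86.]
1 -82 over board 93 22 [-13.  26. -85.] [ -4.  43. -79.]
1 -76 over board 87 16 [-12.  26. -79.] [ -6.  38. -73.]
1 -70 over board 81 22 [-13.  26. -73.] [ -6.  39. -67.]
1 -64 over board 75 22 [-12.  26. -67.] [ -6.  39. -61.]
1 -58 over board 69 21 [-13.  26. -61.] [ -5.  39. -55.]
1 -52 over board 63 22 [-13.  26. -55.] [ -7.  39. -49.]
1 -46 over board 57 5 [-12.  26. -49.] [ -7.  37. -45.]
1 -28 over board 39 29 [-13.  28. -30.] [  3.  33. -25.]
1 -22 over board 33 14 [-13.  28. -24.] [ 11.  34. -19.]
1 -16 over board 27 10 [-13.  28. -18.] [ -9.  33. -13.]
1 -10 over board 21 9 [-14.  28. -13.] [-12.  33.  -8.]
1 -4 over board 15 8 [-13.  28.  -6.] [-10.  33.  -2.]
-1 -100 over board 111 64 [ -14.  -59. -103.] [ 11. -27. -97.]
-1 -94 over board 105 115 [-15. -57. -97.] [ 11. -24. -91.]
-1 -88 over board 99 44 [-15. -56. -91.] [ -7. -25. -85.]
-1 -82 over board 93 21 [-13. -46. -85.] [ -5. -26. -79.]
-1 -76 over board 87 16 [-13. -39. -79.] [ -8. -26. -74.]
-1 -70 over board 81 23 [-12. -39. -73.] [ -6. -26. -67.]
-1 -64 over board 75 25 [-12. -38. -67.] [ 10. -25. -61.]
-1 -58 over board 69 27 [-12. -38. -60.] [  6. -25. -55.]
-1 -52 over board 63 20 [-12. -38. -54.] [ -3. -25. -49.]
-1 -46 over board 57 13 [-12. -34. -48.] [ -4. -26. -45.]
-1 -28 over board 39 25 [-13. -33. -29.] [  3. -28. -26.]
-1 -22 over board 33 17 [-14. -34. -25.] [  3. -28. -19.]
-1 -16 over board 27 7 [-14. -33. -19.] [-11. -28. -13.]
-1 -10 over board 21 11 [-14. -33. -12.] [ -9. -28.  -7.]
-1 -4 over board 15 8 [-13. -34.  -6.] [-10. -29.  -1.]
```

The fingers closed past 66 mm without touching. The depth map puts the true tips about 45 mm above the reported TCP, so I reopen and go about 44 mm lower.

jog_arm --series '[{"x":0,"y":0,"z":0.5,"wx":0,"wy":0,"wz":0,"hand":0},{"x":0,"y":0,"z":0,"wx":0,"wy":0,"wz":0,"hand":0},{"x":0,"y":0,"z":0,"wx":0,"wy":0,"wz":0,"hand":0},{"x":0,"y":0,"z":-1.0,"wx":0,"wy":0,"wz":0,"hand":0},{"x":0,"y":0,"z":-1.5,"wx":0,"wy":0,"wz":0,"hand":0},{"x":0,"y":0,"z":-1.2,"wx":0,"wy":0,"wz":0,"hand":0},{"x":0,"y":0,"z":-0.6,"wx":0,"wy":0,"wz":0,"hand":0},{"x":0,"y":0,"z":-0.3,"wx":0,"wy":0,"wz":0,"hand":0},{"x":0,"y":0,"z":0,"wx":0,"wy":0,"wz":0,"hand":0}]'

```text
t: 25.0
tool_pos: [0.4879, 0.1602, 0.0248]
ee_rot: [[0.312, -0.95, 0.0], [-0.95, -0.312, -0.0], [0.0, 0.0, -1.0]]
ft_force: [0.5, 0.1, -0.6]
finger_gap: 1.005
grasp_force: 0.0
```

```bash
cat > pz.py <<'E'
from h import *
b=np.load("bd.npz"); s=ctrl.get_state(); T=s["tool_pos"];R=s["ee_rot"]; print(T,s["finger_gap"],s["grasp_force"],s["ft_force"])
c,W=cloud("side"); D=(W-T)@R
B=np.stack([(W[...,:2]-b["c"])@b["xb"],(W[...,:2]-b["c"])@b["yb"],W[...,2]-.055],-1)
for sg in(1,-1):
  for z0 in range(2,64,4):
    f=(abs(D[...,0])<.02)&(D[...,1]*sg>.018)&(D[...,1]*sg<.065)&(abs(B[...,2]*1000-z0)<2)
    q=D[f]*1000
    if len(q)>2: print(sg,"over board",z0,len(q),np.round(q.min(0)),np.round(q.max(0)))
E
python3 pz.py
```

```text
[0.48792058 0.16020484 0.02484176] 1.0052872834852906 0.0 [ 0.53722441  0.13605779 -0.58831022]
1 over board 2 30 [-20.  30. -34.] [ 18.  63. -30.]
1 over board 6 51 [-14.  28. -38.] [ 11.  46. -35.]
1 over board 10 39 [-13.  28. -42.] [  9.  46. -38.]
1 over board 14 5 [-13.  28. -46.] [-11.  33. -43.]
1 over board 18 6 [-13.  28. -49.] [-11.  33. -46.]
1 over board 22 6 [-13.  28. -54.] [-12.  33. -51.]
1 over board 26 8 [-13.  28. -58.] [-10.  43. -55.]
1 over board 30 12 [-13.  28. -62.] [ 11.  34. -58.]
1 over board 34 7 [-13.  28. -66.] [ -5.  33. -63.]
1 over board 38 37 [-13.  28. -70.] [  9.  33. -66.]
-1 over board 2 42 [-20. -65. -34.] [ 20. -28. -30.]
-1 over board 6 64 [-14. -46. -38.] [ 11. -28. -34.]
-1 over board 10 29 [-14. -45. -42.] [  9. -28. -38.]
-1 over board 14 6 [-13. -32. -46.] [-11. -29. -43.]
-1 over board 18 4 [-13. -34. -48.] [ -9. -30. -46.]
-1 over board 22 10 [-13. -43. -54.] [  7. -28. -51.]
-1 over board 26 15 [-14. -50. -58.] [ 11. -28. -55.]
-1 over board 30 20 [-13. -55. -62.] [  4. -28. -59.]
-1 over board 34 21 [-14. -56. -66.] [  1. -28. -62.]
-1 over board 38 55 [-13. -56. -70.] [ 12. -28. -66.]
-1 over board 42 11 [-11. -56. -73.] [ -5. -42. -70.]
-1 over board 46 18 [-13. -55. -78.] [ -0. -42. -74.]
-1 over board 50 15 [-12. -55. -82.] [  2. -43. -78.]
-1 over board 54 11 [-12. -55. -86.] [ -8. -43. -83.]
-1 over board 58 8 [-12. -46. -90.] [ -8. -43. -88.]
-1 over board 62 9 [-13. -59. -94.] [ -7. -46. -90.]
```

jog_arm --series '[{"x":0,"y":0,"z":0,"wx":0,"wy":0,"wz":0,"hand":0.2},{"x":0,"y":0,"z":0,"wx":0,"wy":0,"wz":0,"hand":0.3},{"x":0,"y":0,"z":0,"wx":0,"wy":0,"wz":0,"hand":0.5},{"x":0,"y":0,"z":0,"wx":0,"wy":0,"wz":0,"hand":1},{"x":0,"y":0,"z":0,"wx":0,"wy":0,"wz":0,"hand":1},{"x":0,"y":0,"z":0,"wx":0,"wy":0,"wz":0,"hand":1},{"x":0,"y":0,"z":0,"wx":0,"wy":0,"wz":0,"hand":1}]'

```text
t: 25.92
tool_pos: [0.4883, 0.1603, 0.0273]
ee_rot: [[0.313, -0.95, 0.002], [-0.95, -0.313, 0.0], [0.0, -0.002, -1.0]]
ft_force: [-4.6, -0.2, 14.7]
finger_gap: 0.508
grasp_force: 60.9
```

```bash
python3 pz.py
```

```text
[0.48834387 0.16034112 0.02726997] 0.507569190920046 60.94833433628082 [-4.63190562 -0.21487763 14.71117273]
1 over board 2 36 [-20.  25. -32.] [ 16.  64. -28.]
1 over board 6 36 [-14.  19. -36.] [ 10.  36. -32.]
1 over board 10 27 [-14.  19. -39.] [  9.  36. -36.]
1 over board 14 6 [-13.  20. -44.] [-11.  27. -41.]
1 over board 18 9 [-13.  20. -47.] [ -7.  30. -44.]
1 over board 22 14 [-13.  20. -51.] [ -6.  35. -48.]
1 over board 26 15 [-14.  20. -56.] [ -7.  35. -52.]
1 over board 30 14 [-14.  20. -60.] [ -6.  35. -56.]
1 over board 34 15 [-14.  20. -64.] [ -6.  35. -60.]
1 over board 38 29 [-13.  20. -68.] [ 11.  35. -64.]
1 over board 42 16 [-12.  20. -72.] [  7.  35. -68.]
1 over board 46 13 [-12.  22. -76.] [ -0.  35. -73.]
1 over board 50 6 [-13.  23. -79.] [ -8.  28. -76.]
1 over board 54 9 [-13.  25. -83.] [-11.  35. -80.]
1 over board 58 14 [-15.  23. -88.] [-10.  34. -84.]
1 over board 62 15 [-14.  22. -92.] [-11.  34. -88.]
-1 over board 2 55 [-20. -64. -32.] [ 20. -18. -28.]
-1 over board 6 37 [-13. -36. -36.] [  5. -18. -32.]
-1 over board 10 23 [-14. -36. -39.] [  1. -18. -36.]
-1 over board 14 11 [-13. -25. -43.] [ -0. -18. -40.]
-1 over board 18 15 [-14. -32. -48.] [  1. -18. -45.]
-1 over board 22 16 [-13. -35. -52.] [  8. -18. -48.]
-1 over board 26 17 [-13. -35. -55.] [ 10. -18. -52.]
-1 over board 30 19 [-13. -35. -60.] [ 10. -18. -56.]
-1 over board 34 13 [-13. -34. -64.] [ -6. -19. -61.]
-1 over board 38 38 [-13. -34. -68.] [ 12. -19. -64.]
-1 over board 42 12 [-12. -34. -71.] [ -7. -22. -68.]
-1 over board 46 11 [-12. -34. -76.] [ -7. -22. -72.]
-1 over board 50 11 [-12. -27. -79.] [ -3. -22. -76.]
-1 over board 54 8 [-13. -40. -83.] [ -6. -25. -80.]
-1 over board 58 28 [-16. -51. -87.] [ -6. -23. -84.]
-1 over board 62 38 [-14. -54. -92.] [ 11. -22. -88.]
```

Both catches are pressed in, with the bridges 10 mm inward and 61 N grip. I lift slowly.

jog_arm --series '[{"x":0,"y":0,"z":0.3,"wx":0,"wy":0,"wz":0,"hand":1},{"x":0,"y":0,"z":0.3,"wx":0,"wy":0,"wz":0,"hand":1},{"x":0,"y":0,"z":0.4,"wx":0,"wy":0,"wz":0,"hand":1},{"x":0,"y":0,"z":0.5,"wx":0,"wy":0,"wz":0,"hand":1},{"x":0,"y":0,"z":0.5,"wx":0,"wy":0,"wz":0,"hand":1},{"x":0,"y":0,"z":0.5,"wx":0,"wy":0,"wz":0,"hand":1}]'

```text
t: 26.72
tool_pos: [0.4878, 0.1602, 0.0503]
ee_rot: [[0.312, -0.95, 0.0], [-0.95, -0.312, 0.0], [-0.0, -0.0, -1.0]]
ft_force: [0.2, 0.9, -3.4]
finger_gap: 0.504
grasp_force: 61.3
```

```bash
cat > tray.py <<'E'
from h import *
b=np.load("bd.npz"); s=ctrl.get_state(); T=s["tool_pos"]; print(T,s["finger_gap"],s["ft_force"],s["ft_torque"])
c,W=cloud("side"); cv2.imwrite("pics/tray.png",c["image"][:,:,::-1])
B=np.stack([(W[...,:2]-b["c"])@b["xb"],(W[...,:2]-b["c"])@b["yb"],W[...,2]-.055],-1)*1000
h=cv2.cvtColor(c["image"],cv2.COLOR_RGB2HSV)
rim=T[2]*1000-29  # expected rim height above board
m=(abs(B[...,0])<40)&(B[...,1]>50)&(B[...,1]<170)&(h[...,1]<70)
for n,f in(("far wall",B[...,1]<70),("near wall",B[...,1]>152)):
  q=B[m&f]
  if len(q): print(n,len(q),"top z",np.round(np.percentile(q[:,2],[50,90,98]),1),"x-/x+ top",[np.round(np.percentile(q[(q[:,0]*g>10)][:,2],97),1) for g in(-1,1) if (q[:,0]*g>10).sum()>3], "bottom",np.round(np.percentile(q[:,2],2)))
y=(abs(B[...,0])<30)&(B[...,1]>55)&(B[...,1]<165)&(h[...,1]>110)&(B[...,2]>T[2]*1000-80)&(B[...,2]<T[2]*1000-30)
print("brass px",y.sum(), np.round(B[y].min(0)) if y.any() else "", np.round(B[y].max(0)) if y.any() else "")
E
python3 tray.py
```

```text
[0.48782284 0.16017596 0.05026117] 0.5038658495773507 [ 0.18963922  0.88782446 -3.39520863] [ 0.04967021 -0.01304648  0.01053683]
far wall 343 top z [ 2.8 19.1 20.9] x-/x+ top [np.float64(19.9), np.float64(20.8)] bottom -23.0
near wall 848 top z [359.  370.6 371.5] x-/x+ top [np.float64(371.4), np.float64(362.9)] bottom -2.0
brass px 354 [-28.  63. -24.] [ 30. 165.   6.]
```

jog_arm --series '[{"x":0,"y":0,"z":0.7,"wx":0,"wy":0,"wz":0,"hand":1},{"x":0,"y":0,"z":1.0,"wx":0,"wy":0,"wz":0,"hand":1},{"x":0,"y":0,"z":1.3,"wx":0,"wy":0,"wz":0,"hand":1},{"x":0,"y":0,"z":1.3,"wx":0,"wy":0,"wz":0,"hand":1},{"x":0,"y":0,"z":1.3,"wx":0,"wy":0,"wz":0,"hand":1},{"x":0,"y":0,"z":1.3,"wx":0,"wy":0,"wz":0,"hand":1},{"x":0,"y":0,"z":1.3,"wx":0,"wy":0,"wz":0,"hand":1},{"x":0,"y":0,"z":1.3,"wx":0,"wy":0,"wz":0,"hand":1},{"x":0,"y":0,"z":1.0,"wx":0,"wy":0,"wz":0,"hand":1},{"x":0,"y":0,"z":0.6,"wx":0,"wy":0,"wz":0,"hand":1},{"x":0,"y":0,"z":0.3,"wx":0,"wy":0,"wz":0,"hand":1},{"x":0,"y":0,"z":0,"wx":0,"wy":0,"wz":0,"hand":1}]'

```text
t: 28.28
tool_pos: [0.4877, 0.1601, 0.1638]
ee_rot: [[0.312, -0.95, -0.0], [-0.95, -0.312, -0.0], [-0.0, 0.0, -1.0]]
ft_force: [-0.0, -0.2, -4.0]
finger_gap: 0.506
grasp_force: 61.6
```

jog_arm --series '[{"x":0,"y":0,"z":0,"wx":0,"wy":0,"wz":0,"hand":1},{"x":0,"y":0,"z":0,"wx":0,"wy":0,"wz":0,"hand":1},{"x":0,"y":0,"z":0,"wx":0,"wy":0,"wz":0,"hand":1},{"x":0,"y":0,"z":0,"wx":0,"wy":0,"wz":0,"hand":1}]'

```text
t: 28.78
tool_pos: [0.4878, 0.1601, 0.1638]
ee_rot: [[0.312, -0.95, -0.0], [-0.95, -0.312, -0.0], [0.0, 0.0, -1.0]]
ft_force: [0.4, 0.4, -4.2]
finger_gap: 0.507
grasp_force: 61.7
```

```bash
python3 tray.py; python3 - <<'E'
from h import *
b=np.load("bd.npz"); c,W=cloud("side"); B=np.stack([(W[...,:2]-b["c"])@b["xb"],(W[...,:2]-b["c"])@b["yb"],W[...,2]-.055],-1)*1000
h=cv2.cvtColor(c["image"],cv2.COLOR_RGB2HSV)
q=B[(abs(B[...,0])<33)&(B[...,1]>155)&(B[...,1]<166)&(B[...,2]>60)&(B[...,2]<150)&(h[...,1]<90)]
print("near wall",len(q),np.round(np.percentile(q,[1,50,99],axis=0),1))
for g in(-1,1):
  t=q[q[:,0]*g>15]; print(g,np.round(np.percentile(t[:,2],[2,98]),1))
q=B[(abs(B[...,0])<60)&(abs(B[...,1]+137)<30)&(B[...,2]>80)&(B[...,2]<105)]; print("sweeper top",len(q),rect(q[:,:2]) if len(q) else "")
E
```

```text
[0.48780586 0.16014348 0.1638123 ] 0.5066701310804862 [ 0.41169521  0.38735846 -4.16997765] [ 0.04983713 -0.04025716  0.03895278]
far wall 423 top z [117.4 132.3 134.2] x-/x+ top [np.float64(133.7), np.float64(133.8)] bottom 91.0
near wall 1587 top z [130.1 484.  489.5] x-/x+ top [np.float64(484.6), np.float64(475.2)] bottom 90.0
brass px 388 [-21.  64.  89.] [ 18. 101. 119.]
near wall 937 [[-30.  157.6  88.7]
 [  2.  160.2 113.5]
 [ 32.  161.9 134.4]]
-1 [ 89.2 133.8]
1 [ 89.2 134.1]
sweeper top 0
```

```bash
python3 -c "
from rig import ctrl; print(ctrl.sign_off())"
```

```text
the job is handed in; nothing more can be done
None
```

The job is handed in: the three offcuts are in the cassette, which is held level by its pinched catches about 89 mm above the board, and the sweeper was set down upright on the board near its starting end (hidden behind the tray in the last view).

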